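# Index the swing dish towards the animal scale

### The arm

A 6-joint arm with a two-finger parallel gripper is mounted at the origin on the work surface. World frame = base frame: x ahead of the robot, y to its left, z up, the work surface at z = 0. Lengths are in m, angles in rad, forces in N, time in s.
With the tool pointing down it reaches from about 0.3 to 0.825 m from the base axis. Payload 5.4 kg.
Tool frame: the origin (TCP) lies at the very end of the fingers, on their centre line; the grasp point (between the pads) lies 19 mm behind it; z points along the fingers, y is the line along which they close (so a half turn about z gives the same grasp; the last joint's range is limited). The gripper opens to 92 mm and grips with 3 to 60 N. Pads are 20 mm wide; open, the fingers measure 128 mm over their backs; the gripper's body (75 mm by 189 mm) begins 69 mm behind the grasp point.
Start: joints at [-1.556, 0.158, 1.597, -0, 1.386, -0.21], TCP at [0.128, -0.561, 0.215] pointing down, gripper open.
Joint ranges: [-2.91, 2.91], [-0.94, 2.29], [0.18, 2.7], [-1.29, 4.43], [0.17, 2.64], [-3, 3]. Speed limits (rad/s): [2.57, 2.57, 3.14, 3.14, 3.14, 3.14].

### API

Orientations are given as a rotation vector (axis times angle).
In Python, from workcell import bot gives the robot as it stands. Calls block until the motion is done:
- bot.goto(position, orientation): joint-space move of the TCP to a pose.
- bot.line_to(position, rot=None, max_speed=0.15): straight line of the TCP; rot=None keeps the orientation; max_speed is the mean speed in m/s.
- bot.set_joints(angles): joint-space move.
- bot.set_gripper(opening, newtons=None): opening from 0.0 (shut) to 1.0 (fully open); newtons is the grip in N (None keeps the last); returns when the fingers have stopped.
- bot.hold(seconds).
- bot.inverse_kinematics(position, orientation): joint angles nearest the present ones, or None.
- bot.read_camera(name): name is "scene" or "side" or "wrist"; returns a dict with "pixels" (420x560x3 uint8, blue, green, red), "fx", "fy", "cx", "cy" (pixels), "k1" (the pictures are not rectified: a ray, as slopes to the right and down, at radius r is drawn at 1 + k1 r^2 times it, then the intrinsics apply), "R" (3x3) and "t" (3): a world point X has camera coordinates R X + t. Camera axes: x right, y down, z forward; pixel columns grow to the right and rows downward; lengths in m; the calibration is good to about 2 mm. A picture is of the moment at which its call begins. There is no depth.
A pose or a line that the arm cannot do raises bot.MotionError and nothing moves.
- bot.job_done(): hands the job in; it is judged then, once.
Readings, each from a call of its own:
- bot.current_clock(): time.
- bot.current_joints(): joint angles.
- bot.current_joint_vel(): joint speeds.
- bot.current_effort(): joint torques, N m.
- bot.current_ee_pos(): TCP position.
- bot.current_tool_rot(): TCP orientation.
- bot.current_contact_force(): force on the tool from outside, world axes, zero at the start.
- bot.current_ft_torque(): the same for the moment, N m.
- bot.current_opening(): opening from 0.0 (shut) to 1.0 (fully open).
- bot.current_grip_force(): force on a finger pad.
Only numpy, scipy, OpenCV 4.12 (cv2) and the standard library are available. Lean on these libraries where they do the work, as an engineer would, in place of code of your own. Each camera call takes 0.05 s, during which the arm holds its last target. There are 200 camera calls.

### The job

Swing the dish of the swivel stand one hole towards the animal scale: draw the spring pin by its black knob, turn the arm until the pin is over the next hole, and let the pin drop fully home there.

Things in the scene. Friction and masses are not known exactly. Their poses are not given: they have to be found in the camera images.
- stand: Fixed stand; origin on the bench on its vertical pivot axis, z up, x away from the robot (turned up to 30 deg). Its aluminium index plate (210 x 310 mm, top 50 mm high) has five countersunk holes on a 120 mm radius, 40 deg apart, at (x, y) mm: (-120, 0), (-92, -77), (-92, 77), (-21, -118), (-21, 118). An arm turns freely on the pivot, 97 deg each way, under a black domed cap, 98 mm high.
- knob (a point): Centre of the pin's knob: upright black cylinder, 29 mm across, 32 tall, spins freely; 102 mm high with pin home. Starts over hole (-120, 0). Pull it straight up against the spring (5 to 8 N): 15 mm frees the pin, stop at 24; it springs back when let go. Let go within 8 mm of a hole's centre, the pin centres itself and drops home. Below: barrel 18 mm wide to 83 mm height, arm 24 mm wide to 68.
- dish (a point): Centre of the floor of the round steel dish (132 mm across, rim 96 mm high) on the other end of the arm, 155 mm from the pivot, exactly opposite the knob: at the start it points along the stand's +x. When the dish swings one way, the knob goes the other way.
- scale: Fixed animal scale: white box 220 x 200 x 30 mm with a shallow steel pan on top, 57 mm high in all. Origin: centre of its underside. It stands on the stand's +y side (then turn the arm counter-clockwise seen from above: dish to +y, knob to the hole at y = -77) or on its -y side (the reverse: knob to y = +77). A blue basket, 130 mm high, stands on the other side.

How it is judged:
On the way:
1. the pin is drawn at least 8 mm out of the middle hole (z of knob in the frame of stand above 0.11 m and y of knob in the frame of stand between -0.03 and 0.03 m), for 0.05 s.
At the end, for the whole second after the job is handed in: The dish stands one hole nearer the scale: the knob is within 12 mm of the centre of the hole next to the middle one on the side away from the scale, and the pin is home in it (knob within 4 mm of its seated height) (z of knob in the frame of stand below 0.106 m and x of knob in the frame of stand below -0.08 m and ((y of scale in the frame of stand above 0 m and y of knob in the frame of stand between -0.089 and -0.065 m) or (y of scale in the frame of stand below 0 m and y of knob in the frame of stand between 0.065 and 0.089 m))); the robot touches nothing.
It also fails if it takes over 32 s, if anything falls off the work surface, if the arm or the gripper's body presses on something with over 40 N, if the wrist force passes 120 N, or if a joint passes its speed limit or range.

## Working session

There is one attempt and no reset: what is moved stays moved. The work goes in short steps, each a Python script; the robot and the scene stay as the last script left them, time stands still between calls to the robot, and variables do not carry over. Pictures are saved under pics/ and viewed, at most 10 in all, crops included, and the job is handed in when it is done.

```bash
mkdir -p pics; cat > h.py <<'E'
import numpy as np, cv2
from workcell import bot
def cam(n,save=None):
    c=bot.read_camera(n); c={k:(np.array(v) if k in("R","t","pixels") else v) for k,v in c.items()}
    if save: cv2.imwrite("pics/"+save,c["pixels"])
    return c
def ray(c,u,v):
    K=np.array([[c["fx"],0,c["cx"]],[0,c["fy"],c["cy"]],[0,0,1.]])
    p=cv2.undistortPoints(np.array([[[u,v]]],float),K,np.array([c["k1"],0,0,0.]))[0,0]
    # model: drawn = (1+k1 r^2) * ray -> OpenCV's own distortion
    R=c["R"]; return -R.T@c["t"].ravel(), R.T@np.array([p[0],p[1],1.])
def plane(c,u,v,z):
    o,d=ray(c,u,v); return o+d*(z-o[2])/d[2]
E
python3 - <<'E'
from h import *
a=cam("scene");b=cam("side")
cv2.imwrite("pics/a.png",a["pixels"]);cv2.imwrite("pics/b.png",b["pixels"])
for c in(a,b): print(-c["R"].T@c["t"].ravel(),c["R"][2],c["fx"],c["k1"])
print(bot.current_clock(),bot.current_tool_rot())
E
```

```text
[ 1.24770269 -0.53914313  1.46403491] [-0.38932774  0.36177384 -0.84707945] 481.00680798742974 -0.08230436283822173
[0.10382641 0.65625986 1.03168715] [ 0.42103112 -0.51419712 -0.74721758] 383.9282844434184 -0.09536842133430301
0.1 [-3.12001096e+00 -3.52234117e-01 -3.47877226e-04]
```

View pics/a.png

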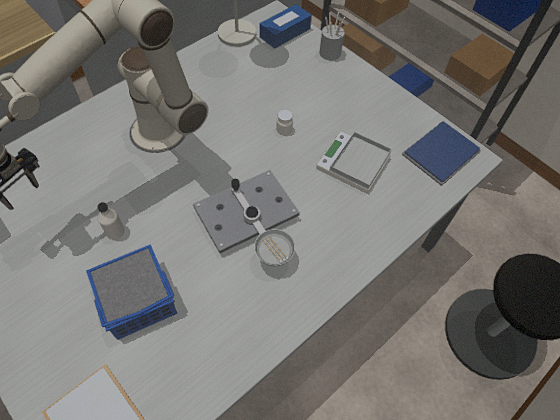

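View pics/b.png

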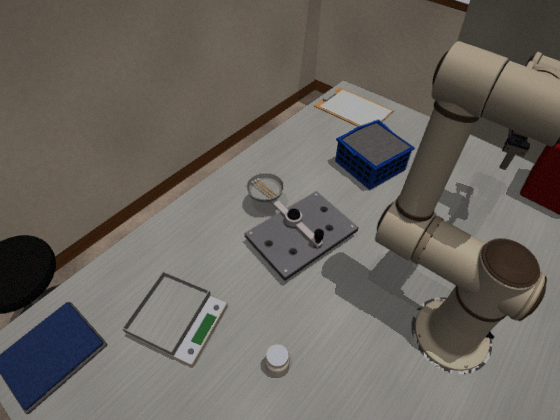

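The scene view shows the scale on the robot's left (+y, at ~(355,160)) and the basket at −y. The knob is at ~(236,185) and the cap at ~(252,213). In the side view the knob is at ~(318,237) and the cap at ~(293,215). So the arm turns counter-clockwise, taking the knob to the y = −77 hole.

```bash
python3 - <<'E'
from h import *
out={}
for n,pts in(("scene",dict(knob=(236,185),cap=(252,213))),("side",dict(knob=(318,237),cap=(293,215)))):
    c=cam(n); m=(c["pixels"].max(2)<62).astype(np.uint8)
    N,L,S,C=cv2.connectedComponentsWithStats(m)
    for k,p in pts.items():
        d=[np.hypot(*(C[i]-p)) if 20<S[i,4]<600 else 1e9 for i in range(N)]; i=int(np.argmin(d))
        print(n,k,C[i],S[i]); out[n,k]=ray(c,*C[i])
        print("  plane",plane(c,*C[i],.102 if k=="knob" else .09))
for k in("knob","cap"):
    (o1,d1),(o2,d2)=out["scene",k],out["side",k]
    s=np.linalg.lstsq(np.c_[d1,-d2],o2-o1,rcond=None)[0]
    print(k,o1+s[0]*d1,o2+s[1]*d2)
# plate
for n,p in(("scene",(290,190)),("side",(275,265))):
    c=cam(n); g=c["pixels"].astype(int); print(n,g[p[1],p[0]])
c=cam("scene")
for p in((194,209),(280,173),(299,213),(222,251)): print(plane(c,*p,.05))
for p in((355,160),(130,290)): print(plane(c,*p,.05))
E
python3 -c "
import cv2
a=cv2.imread('pics/a.png')[160:280,180:310];b=cv2.imread('pics/b.png')[170:290,235:365]
cv2.imwrite('pics/c.png',cv2.resize(cv2.hconcat([a,b]),None,fx=3,fy=3,interpolation=2))"
```

```text
scene knob [235.07246377 183.94202899] [232 179   7  12  69]
  plane [0.4671238  0.02787308 0.102     ]
scene cap [251.68041237 211.62886598] [246 206  12  11  97]
  plane [0.5848408  0.00300673 0.09      ]
side knob [318.39823009 235.30088496] [314 229  10  15 113]
  plane [0.4638256  0.02898221 0.102     ]
side cap [293.44144144 213.74774775] [287 209  13  11 111]
  plane [0.58198302 0.00214114 0.09      ]
knob [0.46585692 0.02879335 0.09978942] [0.46457935 0.02766883 0.10005344]
cap [0.58435205 0.00340648 0.08898686] [0.58237314 0.00160745 0.08923169]
scene [153 154 155]
side [97 93 95]
[ 0.42646606 -0.12587379  0.05      ]
[0.50645586 0.20466333 0.05      ]
[0.67684927 0.13915937 0.05      ]
[ 0.61805694 -0.15420198  0.05      ]
[0.64453733 0.45863168 0.05      ]
[ 0.53648796 -0.46059539  0.05      ]
```

View pics/c.png

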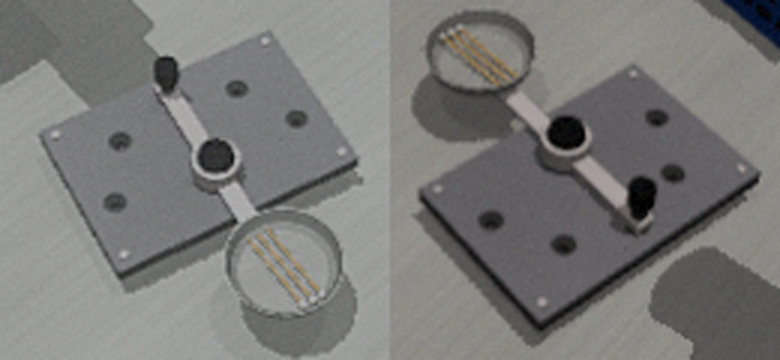

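Knob–pivot distance comes out at 0.1207 m against 0.120 given, and heights agree to 2 mm. The crop shows all four free holes: in the scene view the target hole is the one on the basket side, ~(220,207). Next I check it against the model and move to hover.

```bash
cat >> h.py <<'E'
from scipy.spatial.transform import Rotation as Rn
def down(a):
    y=np.array([np.cos(a),np.sin(a),0]); z=np.array([0,0,-1.]); return Rn.from_matrix(np.c_[np.cross(y,z),y,z]).as_rotvec()
E
python3 - <<'E'
from h import *
P=np.array([.5834,.0026]);k=np.array([.4655,.0283]); yaw=np.arctan2(*(P-k)[::-1]); print(np.degrees(yaw))
c=cam("scene");Rz=Rn.from_euler("z",yaw).as_matrix()[:2,:2]
for p,h in(((220,207),(-.092,-.077)),((218.3,227.3),(-.021,-.118)),((258.7,189.3),(-.092,.077)),((278.7,199.7),(-.021,.118))):
    print(plane(c,*p,.048)[:2],P+Rz@h)
best=None
for s in(1,-1):
    a=yaw+s*np.pi/2
    j=[bot.inverse_kinematics([*(P+.12*np.array([np.cos(yaw+np.pi+t),np.sin(yaw+np.pi+t)])),.09],down(a+t)) for t in(0,.7)]
    print(s,[None if q is None else np.round(q,2) for q in j])
    if all(q is not None for q in j):
        m=max(abs(q[5]) for q in j)
        if best is None or m<best[0]: best=(m,a)
a=best[1]; print("a",a)
p=bot.current_ee_pos(); bot.line_to([p[0],p[1],.27],max_speed=.2)
bot.goto([*k,.22],down(a)); print(bot.current_clock(),bot.current_ee_pos(),bot.current_contact_force())
cam("wrist","w.png")
E
```

```text
-12.297050763848796
[ 0.47793211 -0.05170312] [ 0.47711133 -0.05303918]
[ 0.53827762 -0.10686085] [ 0.53775016 -0.10822009]
[0.50935527 0.09942295] [0.50991027 0.09742752]
[0.58904911 0.12375409] [0.58801346 0.12236525]
1 [array([-0.2 ,  0.02,  2.01, -0.  ,  1.11, -1.56]), array([-0.36,  0.05,  1.97, -0.  ,  1.12, -2.42])]
-1 [array([-0.2 ,  0.02,  2.01, -0.  ,  1.11,  1.59]), array([-0.36,  0.05,  1.97, -0.  ,  1.12,  0.72])]
a -1.7854203509089417
3.2417 [0.46568008 0.02774671 0.22004934] [-0.54134022 -0.7020999   0.62407371]
```

View pics/w.png

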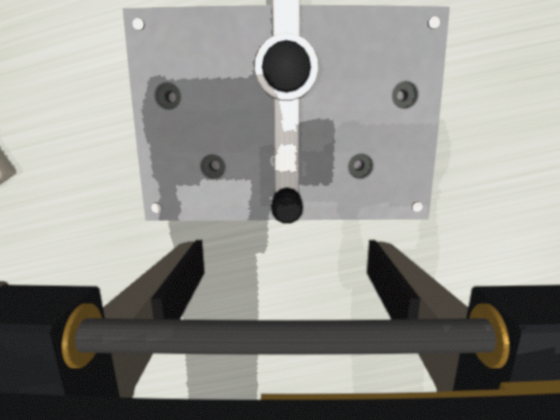

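The wrist view shows the knob at (287,205) and the cap at (286,66). The target hole is one of (213,166) / (361,166), and the fingers straddle the knob symmetrically. I'll descend, grip and draw the pin.

```bash
python3 - <<'E'
from h import *
c=cam("wrist")
for p in((213,166),(361,166),(168,95),(405,95)): print(plane(c,*p,.048)[:2])
print("knob",plane(c,287,205,.11)[:2],"cap",plane(c,286,66,.095)[:2])
a=-1.7854203509; k=np.array([.4655,.0283])
bot.set_gripper(.65)
bot.line_to([*k,.088]); print(bot.current_contact_force())
bot.set_gripper(0,35); print(bot.current_opening()*92,bot.current_grip_force(),bot.current_contact_force())
bot.line_to([*k,.088+.0195],max_speed=.03)
print(bot.current_opening()*92,bot.current_contact_force(),bot.current_ee_pos(),bot.current_clock())
cv2.imwrite("pics/d.png",cv2.resize(cam("side")["pixels"][170:290,235:365],None,fx=3,fy=3))
E
```

```text
[0.50963723 0.09533211]
[ 0.4764609  -0.05643332]
[0.58829948 0.12070198]
[ 0.53762813 -0.11118637]
knob [0.46717093 0.02544293] cap [0.58183343 0.0013115 ]
[ 1.02649601 -0.21714963 -0.33453459]
28.107138668331572 35.00154733657837 [-1.33307583 -2.29483678  1.7590362 ]
28.53465646257134 [ 3.94824342 -0.27298057 -7.99065257] [0.46547809 0.02852578 0.10730937] 6.3833
```

View pics/d.png

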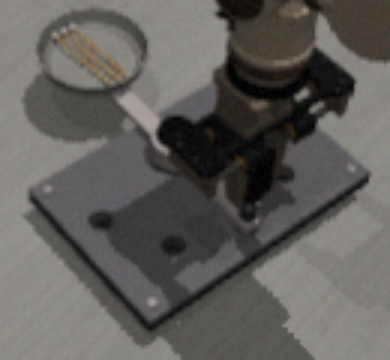

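Opening reads 28.5 mm, matching the 29 mm knob. The pull is about 8 N, which fits the spring, and the picture shows the knob raised between the fingers. Now the 40° turn along the arc.

```bash
python3 - <<'E'
from h import *
P=np.array([.5828,.0020]); yaw=np.radians(-12.3); a=-1.7854203509
for t in np.radians(np.arange(5,41,5)):
    b=yaw+np.pi+t; q=P+.12*np.array([np.cos(b),np.sin(b)])
    bot.line_to([*q,.1075],rot=down(a+t),max_speed=.06)
    f=bot.current_contact_force(); print(np.round(f,1),np.round(bot.current_opening()*92,1))
    if np.linalg.norm(f[:2])>20: print("stop",np.degrees(t)); break
print(bot.current_ee_pos(),bot.current_clock(),q)
cv2.imwrite("pics/e.png",cv2.resize(cam("side")["pixels"][170:290,235:365],None,fx=3,fy=3))
E
```

```text
[ 3.  -0.3 -7.6] 28.0
[ 2.6 -0.1 -7.5] 28.4
[ 2.3 -0.5 -7.9] 28.0
[ 1.7  1.  -7.7] 28.5
[ 0.9 -0.5 -7.2] 28.7
[ 0.6 -1.  -7.7] 27.9
[-1.3 -1.9 -8.4] 28.2
[-1.1 -1.  -7.6] 28.4
[ 0.47611227 -0.05357862  0.10732776] 9.0417 [ 0.47655276 -0.05378105]
```

View pics/e.png

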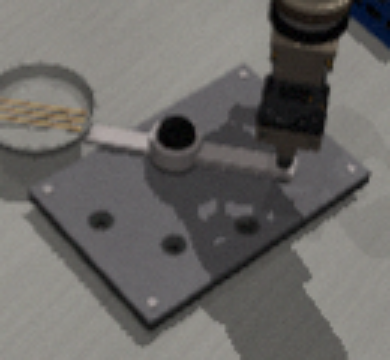

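The arm has swung, with the dish towards the scale and the middle hole empty. The spring load is unchanged at 7.6 N. I lower part way: if the load persists, the pin is in the hole. Then release and back off.

```bash
python3 - <<'E'
from h import *
p=np.array(bot.current_ee_pos()); q=[.47655,-.0538]
for z in(.1015,.096,.0895):
    bot.line_to([*q,z],max_speed=.03); f=bot.current_contact_force(); print(z,np.round(f,1))
    if f[2]>3: print("blocked"); break
bot.set_gripper(.65); bot.hold(.2); bot.line_to([*q,.2],max_speed=.15); 
print(bot.current_clock(),bot.current_contact_force())
r=[]
for n,p0 in(("scene",None),("side",None)):
    c=cam(n); 
    o=c["R"]@np.array([*q,.102])+c["t"].ravel(); x=o[:2]/o[2]; x=x*(1+c["k1"]*(x@x)); uv=np.array([c["fx"]*x[0]+c["cx"],c["fy"]*x[1]+c["cy"]])
    m=(c["pixels"].max(2)<62).astype(np.uint8); N,L,S,C=cv2.connectedComponentsWithStats(m)
    i=min((i for i in range(N) if 20<S[i,4]<600),key=lambda i:np.hypot(*(C[i]-uv)))
    print(n,uv,C[i],S[i]); r.append(ray(c,*C[i]))
    u,v=uv.astype(int); cv2.imwrite(f"pics/f_{n}.png",cv2.resize(c["pixels"][v-60:v+60,u-65:u+65],None,fx=3,fy=3))
(o1,d1),(o2,d2)=r; s=np.linalg.lstsq(np.c_[d1,-d2],o2-o1,rcond=None)[0]; X=(o1+s[0]*d1+o2+s[1]*d2)/2
print(X, Rn.from_euler("z",12.3,degrees=True).apply(X-[.583,.0022,0]))
cv2.imwrite("pics/f.png",cv2.hconcat([cv2.imread("pics/f_scene.png"),cv2.imread("pics/f_side.png")]))
E
```

```text
0.1015 [-1.6 -1.2 -6.5]
0.096 [-3.  -1.7 -5.8]
0.0895 [-3.1 -1.9 -5.3]
11.85 [-0.50783901 -0.24509004 -0.67981973]
scene [218.18653396 198.53022698] [218.86486486 198.55405405] [215 193   8  12  74]
side [330.51124141 217.38548557] [330.28181818 218.17272727] [326 212  10  14 110]
[ 0.47645652 -0.05172948  0.09994665] [-0.09260922 -0.07538856  0.09994665]
```

View pics/f.png

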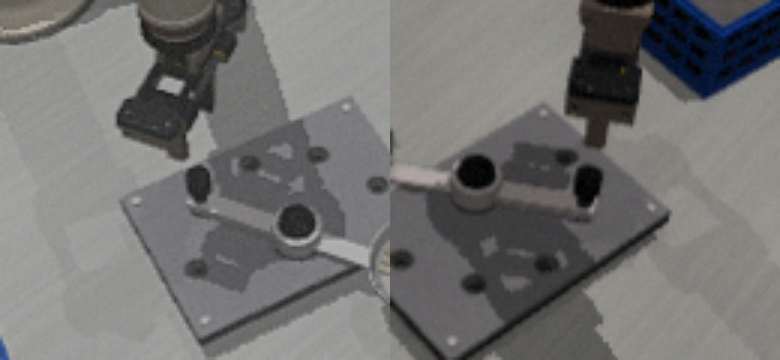

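The knob stands at (−0.093, −0.075) in the stand frame. Its measured height is 0.100, the same as when it was home at the start, and the spring load lasted all the way down. The robot is clear of everything.

```bash
python3 -c "
from workcell import bot
print(bot.job_done())"
```

```text
the job is handed in; nothing more can be done
None
```

The pin is home in the next hole (y = −77), with the dish swung one hole towards the scale; the job was handed in at about 12 s of the 32 s allowed, but no verdict came back.

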